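Load a toy car body in the drill jig and flip the drill plate over it

ROBOT

A 7-joint arm with a two-finger parallel gripper is mounted at the origin on the work surface. World frame = base frame: x ahead of the robot, y to its left, z up, the work surface at z = 0. Lengths are in m, angles in rad, forces in N, time in s.
With the tool pointing down it reaches from about 0.425 to 0.875 m from the base axis. Payload 4.7 kg.
Tool frame: the origin (TCP) lies on the centre line of the jaws, within the pads' length; the fingertips stand ahead of it and the grasp point (between the pads) lies 2 mm behind it (nose_length is the z of the fingertips in the tool frame, in m); z points along the fingers, y is the line along which they close (so a half turn about z gives the same grasp; the last joint's range is limited). The gripper opens to 87 mm and grips with 3 to 60 N. Pads are 19 mm wide; open, the fingers measure 117 mm over their backs; the gripper's body (75 mm by 190 mm) begins 51 mm behind the grasp point.
Start: joints at [1.301, 0.321, -0.07, 1.45, 0.023, 1.371, -0.057], TCP at [0.182, -0.624, 0.215] pointing down, gripper open.
Joint ranges: [-2.86, 2.86], [-0.3, 2.09], [-1.38, 1.24], [0.06, 2.45], [-1.56, 4.7], [0.09, 2.05], [-2.69, 2.69]. Speed limits (rad/s): [2.57, 2.57, 3.14, 3.14, 3.14, 3.14, 3.14].

INTERFACE

Orientations are given as a rotation vector (axis times angle).
In Python, from bench import * gives the robot as it stands.
- The arm moves only by the tool send_rows, never from a script. Its arguments are lists of equal length, an entry for each row: "xyz": the shift along the tool's x, y, z in mm, a list of three; "dr": the turn, a rotation vector about the tool's x, y, z in rad, a list of three. A call has exactly 10 rows; each row is the pose to reach, as a shift and turn from the pose commanded when the call began, along the tool's axes at that moment; what a row does not reach only later rows make up. A row lasts 1/12 s, in which the tool goes at most 41.7 mm and 7.16 degrees, less where a joint would pass 70% of its speed; a pose out of reach is approached as far as the arm can. A call with a gripper value outside its range is refused whole. "jaw" is the finger opening in mm, from 0 to 87, set as the call begins (left out, the last holds). The fingers move at their own pace and stop on an object; "grip_force" is the grip in N (left out, the last holds). Time passes only in rows, so rows that repeat a pose let the fingers close, or fill a call up. It gives the time, the measured TCP pose, the force, the opening and the grip force at its end, in the units of the state.
- get_state(): the state, without advancing time (a new reading comes with each control period).
- get_image(name): name is "side" or "top" or "wrist"; returns the picture (480x640x3 uint8, red, green, blue); there is no depth.
- calibration(name): a dict with "vfov" (degrees; the focal length in pixels is half the picture's height over the tangent of half this angle, whatever the lens; pixels are square), "cx", "cy" (the principal point, pixels), "rvec" (rotation vector, rad) and "tvec" (3), from world to camera coordinates, as OpenCV has them; the wrist camera has in their place "hand_eye" (4x4, takes a point from camera to tool coordinates, whose origin is the TCP and whose axes are the flange's). Camera axes: x right, y down, z forward; pixel columns grow to the right and rows downward; lengths in m; the calibration is good to about 2 mm. A picture is of the moment at which its call begins: read the wrist's pose just before it. calibration takes no time and is no camera call.
- close_job(): hands the job in; it is judged then, once.
The state is a dict: "time": time; "joint_positions": joint angles; "qd": joint speeds; "joint_torque": joint torques, N m; "position": TCP position; "tool_rot": TCP orientation; "ft_force": force on the tool from outside, world axes, zero at the start; "torque": the same for the moment, N m; "grip_width": opening from 0.0 (shut) to 1.0 (fully open); "grip_force": force on a finger pad.
Only numpy, scipy, OpenCV 4.12 (cv2) and the standard library are available. Lean on these libraries where they do the work, as an engineer would, in place of code of your own. Each camera call takes 0.05 s, during which the arm holds its last target. There are 200 camera calls.

TASK

The toy car body lying loose on the drill jig is to be drilled next: push it home, with its straight bottom edge snug against the rail under the hinge and its tail end snug against the end stop. Then push the open metal drill plate over from behind so that it flips down over the car body and is fully shut. Use pushes only - never take the body or the plate between the fingers, do not lift or tip the body, and leave the other things on the bench undisturbed.

Things in the scene. Friction and masses are not known exactly. Their poses are not given: they have to be found in the camera images.
- jig: drill jig, fixed to the bench: plywood base 260 x 240 x 18 mm with a dark wooden rail and end stop and a hinged drill plate. Origin on the bench; x roughly away from the robot, y roughly to its left, z up. Base: x -150 to +110, y -130 to +110 mm; open towards -x and -y. Screw heads at the base's corners stand at most 9 mm proud of it
- rail_face (a point): the rail's locating face, middle of its foot, on top of the base (18 mm above the bench), at jig y = +60 mm; the face looks to jig -y. Dark wooden rail along jig x, 150 long, 25 thick, top 52 mm above the bench (steel hinge on it); the drill plate is hinged on it. Axes as jig
- stop_face (a point): the end stop's locating face, middle of its foot, on top of the base, at jig x = +70 mm; the face looks to jig -x, towards the robot. Dark wooden block across the far end, 85 long, 20 thick, top 48 mm above the bench. Axes as jig
- jig_corner (a point): where the rail's and the end stop's faces would meet, on top of the base (18 mm above the bench), at jig x = +70, y = +60 mm; axes as jig. The car body is home when body_corner is here and its axes lie along the jig's: car_body is then at jig x = 0, y = +21.5 mm
- plate_hinge (a point): middle of the drill plate's hinge axis, on top of the rail, 58.5 mm above the bench, at jig x = 0, y = +72.5 mm; fixed to the jig, axes as jig, the hinge runs along x. The plate's inner face lies in the plane of this axis
- plate_edge (a point): middle of the drill plate's free edge, at half its thickness, 130 mm from the hinge axis; moves with the plate. Axes as the jig's when shut: x along the hinge, y towards the hinge, z out of the outer face (top when shut). A thumb tab 40 wide reaches 17 mm further out here; two steel bushes stand 5 mm proud of the outer face near the hinge
- plate_leg (a point): lower end of one of the plate's two legs: steel pins 10 mm thick, 40 mm long, standing out of the inner face, 70 mm either side of the middle and 118 mm from the hinge axis. They land on the base when the plate is shut; a car body out of place can lie in their way
- drill_plate (a joint): angle of the aluminium drill plate (160 along the hinge, 6 mm thick), rad: 0 shut, level over the car body with 2.5 mm to spare, outer face 64.5 mm above the bench; pi/2 upright; 2.4 limit. Starts at 1.9 to 2.25, leaning back away from the car body. Stiff hinge: stays where left; about 2 to 6 N near the free edge swings it
- car_body: toy car body to be drilled: plywood, 38 mm thick, 0.2 kg, lying on its side, loose, on the jig's base. Origin: underside, centre of its 140 x 77 mm outline; x nose to tail, y roof to straight bottom edge, z up. Hull x -70 to +70, y -6.5 to +38.5 mm. Starts 20 to 45 mm short of rail and stop, turned up to 0.2 rad; nose towards the robot
- body_roof (a point): middle of the cabin's flat roof, at half the thickness, body x = +7.5, y = -38.5 mm; the roof faces body -y and is 75 mm long. The cabin (body x -30 to +45, y -38.5 to -6.5 mm) has a window of 46 x 14 mm through it and a raked windscreen on its nose side, reaching down to body x = -53 mm. Axes as car_body
- body_nose (a point): middle of the flat nose end, at half the thickness, body x = -70, y = +16 mm; faces body -x, 45 mm wide. Axes as car_body
- body_corner (a point): corner of the car body where the straight bottom edge meets the flat tail end, on its underside, body x = +70, y = +38.5 mm; axes as car_body
- spare_body: a second, identical plywood car body lying flat on the bench, off the jig; leave it alone. Same size and axes as car_body
- wheel_a: wooden toy wheel, a disc 43 mm across and 14 mm high lying flat on the bench beside the jig's open side. Origin: centre of its underside
- wheel_b: second wooden toy wheel, same as wheel_a
- pencil: flat red carpenter's pencil, 182 x 14 x 8 mm, lying on the bench beyond the far end of the jig. Origin: underside; x along its length
- glue: white glue bottle standing on the bench, 62 mm across, 185 mm high. Origin: centre of its underside
- toy_car: finished wooden toy car standing on its four wheels on the bench, about 125 x 66 x 81 mm. Origin: on the bench under its centre
- mallet: soft-faced mallet lying on the bench at the robot's left, wooden handle, one red and one yellow face; 230 mm long, head 106 mm wide, 33 mm high. Origin: on the bench, near the middle of its length
- square: try square lying on the bench at the robot's left, dark wooden stock and steel blade, about 160 x 115 x 19 mm. Origin: on the bench, under its middle
Things that resemble listed ones, but are neither listed nor needed, are in the scene too. What is shaped like the car_body but red is not meant.

How it is judged:
By the outcome, as a careful person would: the job done as asked, in the order asked, and still so for the second after the job is handed in, with the robot touching nothing.
It also fails if it takes over 64 s, if anything falls off the work surface, if the arm or the gripper's body presses on something with over 40 N, if the wrist force passes 120 N, or if a joint passes its speed limit or range.

## Working session

There is one attempt and no reset: what is moved stays moved. The work goes in short steps, Python scripts to look and compute and a tool call to move; the robot and the scene stay as the last step left them, time stands still between calls to the robot, and variables do not carry over. Pictures are saved under pics/ and viewed, at most 10 in all, crops included, and the job is handed in when it is done.

Besides the shell and the picture viewer there is one more tool, called after ">>>" by a JSON object that holds its "api" and its "payload". send_rows: Moves the arm, as the interface text tells. Its arguments: {"type":"object","properties":{"xyz":{"type":"array"},"dr":{"type":"array"},"jaw":{"type":"number"},"grip_force":{"type":"number"}},"required":["xyz","dr"]}

```bash
ls; mkdir -p pics; python3 - <<'E'
from bench import *
import cv2
s=get_state(); print({k:s[k] for k in('time','position','tool_rot','ft_force','grip_width')})
for n in('top','side'):
    cv2.imwrite(f'pics/{n}0.png',cv2.cvtColor(get_image(n),cv2.COLOR_RGB2BGR)); print(calibration(n))
print(calibration('wrist'))
try: print(nose_length)
except Exception as e: print(e)
E
```

```text
pics
{'time': 0.0, 'position': array([ 0.18178657, -0.6234719 ,  0.21415402]), 'tool_rot': array([-3.10815527e+00, -4.44048804e-01,  6.04143122e-04]), 'ft_force': array([0.3789204 , 0.06687641, 0.34537092]), 'grip_width': 1.0005089257425015}
{'vfov': 49.872786800442796, 'cx': 330.5446874730684, 'cy': 249.03908409848816, 'rvec': array([ 2.14028644, -2.10234281,  0.18048295]), 'tvec': array([0.00848025, 0.54076728, 1.45703043])}
{'vfov': 55.92894544498924, 'cx': 321.5077875261263, 'cy': 238.59614982900993, 'rvec': array([ 2.39136022, -0.08204874,  0.03006102]), 'tvec': array([-0.5178953 ,  0.06304955,  1.18454565])}
{'vfov': 68.94147736418317, 'cx': 323.4845402362788, 'cy': 241.7548892377522, 'hand_eye': array([[ 7.18572844e-04, -9.68440033e-01, -2.49245634e-01,
         6.88206242e-02],
       [ 9.99999719e-01,  7.49472392e-04, -2.90734337e-05,
         6.55311352e-04],
       [ 2.14958598e-04, -2.49245543e-01,  9.68440299e-01,
        -1.70080044e-01],
       [ 0.00000000e+00,  0.00000000e+00,  0.00000000e+00,
         1.00000000e+00]])}
0.017
```

```bash
ls pics
```

```text
side0.png
top0.png
```

View pics/top0.png

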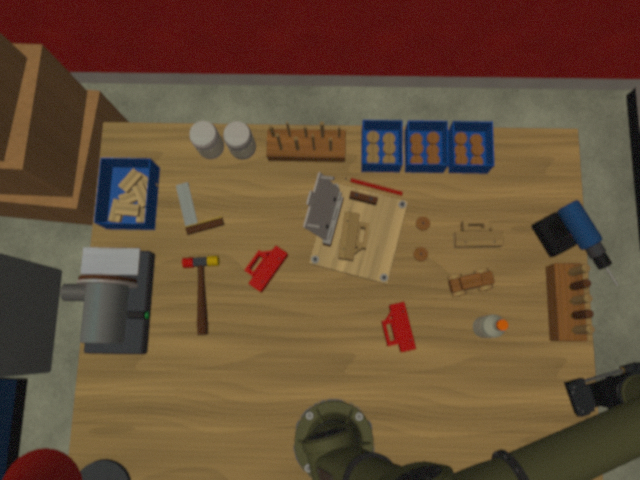

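View pics/side0.png

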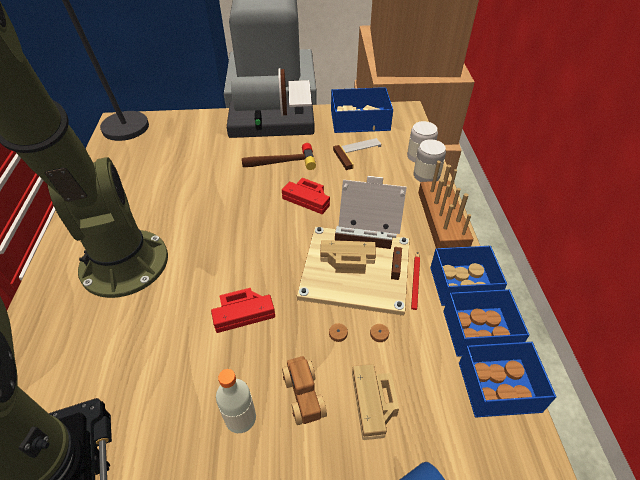

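The overview shows the jig around top pixel (357,230), with the plate leaning back at about (322,205). In the side view the jig is around (355,270). Next I'll crop both views for the details.

```bash
python3 - <<'E'
import cv2,numpy as np
a=cv2.imread('pics/top0.png')[160:295,290:425]; b=cv2.imread('pics/side0.png')[170:320,290:430]
A=cv2.resize(a,(540,540),interpolation=cv2.INTER_CUBIC)
cv2.imwrite('pics/top_c.png',A)
cv2.imwrite('pics/side_c.png',cv2.resize(b,None,fx=4,fy=4,interpolation=cv2.INTER_CUBIC))
E
```

```text
(no output)
```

View pics/top_c.png

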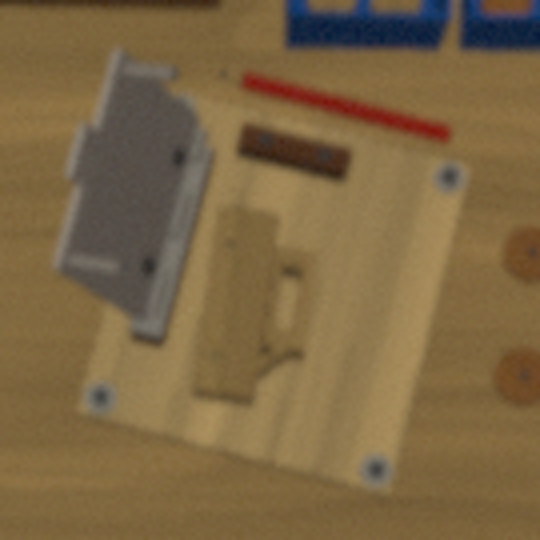

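View pics/side_c.png

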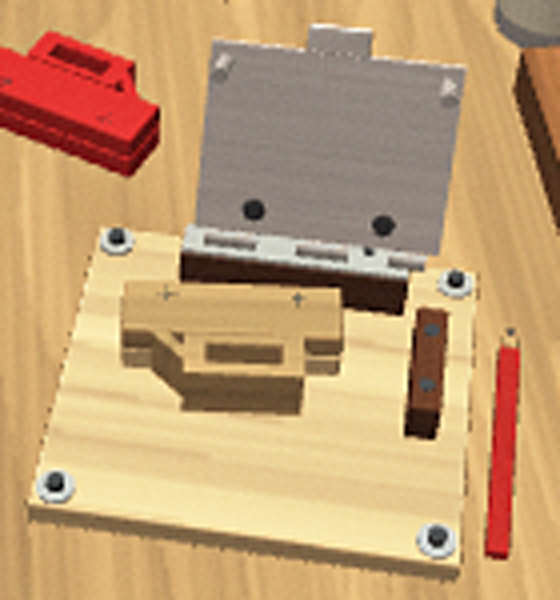

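Corner pixels read from the crops (each crop is 4x). Top view: base corners at (80,410), (390,492) and (467,163), and body hull at (222,205), (280,212), (193,395) and (252,404). Side view: base corners at (100,228), (30,502), (462,565) and (478,272). The plate's free edge runs from (213,40) to (465,67). I'll fit the poses from these.

```bash
cat > h.py <<'E'
from bench import *
import cv2,numpy as np
from scipy.optimize import least_squares
from scipy.spatial.transform import Rotation as R
def proj(n,P):
    c=calibration(n); f=240/np.tan(np.radians(c['vfov']/2))
    K=np.array([[f,0,c['cx']],[0,f,c['cy']],[0,0,1]])
    return cv2.projectPoints(np.array(P,float),c['rvec'],c['tvec'],K,None)[0][:,0]
def T(p,P):  # p x,y,yaw(m,rad); P mm
    P=np.array(P,float)/1000; c,s=np.cos(p[2]),np.sin(p[2])
    return np.c_[p[0]+c*P[:,0]-s*P[:,1],p[1]+s*P[:,0]+c*P[:,1],P[:,2]]
U={'top':lambda q:np.array(q)/4+[290,160],'side':lambda q:np.array(q)/4+[290,170]}
def fit(obs,p0):
    f=lambda p:np.concatenate([(proj(n,T(p,P))-q).ravel() for n,P,q in obs])
    r=least_squares(f,p0,loss='soft_l1'); return r.x,f(r.x).reshape(-1,2)
E
python3 - <<'E'
from h import *
np.set_printoptions(precision=4,suppress=True)
B=[[-150,110,18],[-150,-130,18],[110,-130,18],[110,110,18]]
J,e=fit([('top',B[:3],U['top']([(80,410),(390,492),(467,163)])),('side',B,U['side']([(100,228),(30,502),(462,565),(478,272)]))],[.6,0,0])
print(J,e)
H=[[70,38.5,56],[70,-6.5,56],[-70,38.5,56],[-70,-6.5,56],[45,-38.5,56],[-30,-38.5,56]]
C,e=fit([('top',H[:5],U['top']([(222,205),(280,212),(193,395),(252,404),(315,252)])),('side',H,U['side']([(342,290),(343,345),(122,283),(120,345),(303,375),(183,373)]))],[*J[:2],J[2]])
print(C,e)
def pl(a,x,r,o=0): return [x,72.5-r*np.cos(a)-o*np.sin(a)*-1*-1,58.5+r*np.sin(a)+o*np.cos(a)]
f=lambda a:(proj('side',T(J,[pl(a[0],-80,130),pl(a[0],80,130),pl(a[0],-20,147),pl(a[0],20,147)]))-U['side']([(213,40),(465,67),(312,25),(373,30)])).ravel()
r=least_squares(f,[2.]);print(r.x,r.fun)
a=r.x[0]
print('hinge',T(J,[[0,72.5,58.5],pl(a,0,130),pl(a,0,147)]))
d=C[:2]-J[:2];c,s=np.cos(J[2]),np.sin(J[2]);print('body in jig',d@[[c,-s],[s,c]],C[2]-J[2])
E
```

```text
[ 0.6254 -0.0604 -0.2382] [[-1.0399 -0.3365]
 [ 0.1877 -0.4577]
 [ 1.1317 -0.8956]
 [-0.3949 -0.9538]
 [-0.8017  0.6295]
 [-0.0763  0.1886]
 [-0.0801 -0.4073]]
[ 0.5805 -0.0528 -0.1169] [[-0.3743 -0.469 ]
 [ 0.3013 -0.2489]
 [ 0.5809 -1.4721]
 [ 1.2524 -1.6718]
 [ 1.3268 -0.6303]
 [-0.6775 -0.6829]
 [-0.3617 -1.1416]
 [-0.2769 -0.8357]
 [-0.6898 -3.1525]
 [-0.1875  0.8826]
 [-0.8334  0.2607]]
[2.0519] [-0.58   -0.1447  0.1826  0.0474 -0.9122 -0.4815 -0.1379 -0.0148]
hinge [[0.6425 0.01   0.0585]
 [0.6567 0.0685 0.1737]
 [0.6585 0.0761 0.1888]]
body in jig [-0.0454 -0.0032] 0.12139806613421583
```

```bash
cat >> h.py <<'E'
J0=np.array([0.6254,-0.0604,-0.2382])
def rel(J,x,y,z,dyaw=0):
    """jig-frame TCP target (mm), tool x along jig +y turned by dyaw -> shift mm, rotvec in tool frame"""
    s=get_state(); R0=R.from_rotvec(s['tool_rot']); p=T(J,[[x,y,z]])[0]
    ax=J[2]+np.pi/2+dyaw; t=np.array([np.cos(ax),np.sin(ax),0]); d=np.array([0,0,-1.])
    R1=R.from_matrix(np.c_[t,np.cross(d,t),d])
    return np.round(R0.inv().apply(p-s['position'])*1000,1),np.round((R0.inv()*R1).as_rotvec(),3)
E
python3 -c "
from h import *
print(rel(J0,-20,60,340))"
```

```text
(array([ 596.1, -478.6, -125. ]), array([-2.000e-03, -1.000e-03, -1.049e+00]))
```

>>> {"api": "send_rows", "payload": {"xyz": [[0,0,-40],[0,0,-80],[0,0,-115],[25,-20,-125],[55,-44,-125],[85,-68,-125],[117,-94,-125],[149,-120,-125],[181,-145,-125],[213,-171,-125]], "dr": [[0,0,0],[0,0,0],[0,0,0],[0,0,0],[0,0,-0.1],[0,0,-0.2],[0,0,-0.3],[0,0,-0.4],[0,0,-0.5],[0,0,-0.6]], "jaw": 0}}

```text
time: 0.93
position: [0.3392, -0.3983, 0.3399]
tool_rot: [-2.836, -1.35, 0.001]
ft_force: [1.6, -0.5, 0.6]
grip_width: 0.323
grip_force: 0.0
```

```bash
python3 -c "
from h import *
print(rel(J0,-20,60,340))"
```

```text
(array([ 4.883e+02, -3.480e+01, -2.000e-01]), array([-0.   ,  0.   , -0.444]))
```

>>> {"api": "send_rows", "payload": {"xyz": [[40,-3,0],[80,-6,0],[120,-9,0],[160,-11,0],[200,-14,0],[240,-17,0],[280,-20,0],[320,-23,0],[360,-26,0],[400,-29,0]], "dr": [[0,0,-0.04],[0,0,-0.09],[0,0,-0.13],[0,0,-0.18],[0,0,-0.22],[0,0,-0.27],[0,0,-0.31],[0,0,-0.36],[0,0,-0.4],[0,0,-0.444]]}}

```text
time: 1.77
position: [0.5704, -0.0709, 0.3401]
tool_rot: [2.473, 1.938, -0.001]
ft_force: [1.9, 0.1, 0.6]
grip_width: 0.008
grip_force: 0.0
```

```bash
python3 -c "
from h import *
print(rel(J0,-20,60,340))"
```

```text
(array([83.3, 30.7,  0. ]), array([-0.   ,  0.   , -0.003]))
```

>>> {"api": "send_rows", "payload": {"xyz": [[20,8,0],[40,16,0],[60,22,0],[75,28,0],[83,31,0],[83,31,0],[83,31,0],[83,31,0],[83,31,0],[83,31,0]], "dr": [[0,0,0],[0,0,0],[0,0,0],[0,0,0],[0,0,0],[0,0,0],[0,0,0],[0,0,0],[0,0,0],[0,0,0]]}}

```text
time: 2.6
position: [0.6196, -0.0008, 0.3405]
tool_rot: [2.476, 1.933, -0.001]
ft_force: [0.3, -0.2, -0.4]
grip_width: 0.006
grip_force: 0.0
```

```bash
python3 -c "
from h import *
s=get_state(); im=get_image('wrist'); cv2.imwrite('pics/w1.png',cv2.cvtColor(im,cv2.COLOR_RGB2BGR)); np.savez('w1.npz',p=s['position'],r=s['tool_rot']); print(s['position'],s['tool_rot'],s['time'])"
```

```text
[ 0.61964544 -0.00079554  0.3404627 ] [ 2.47550434e+00  1.93294975e+00 -6.05984480e-04] 2.6
```

View pics/w1.png

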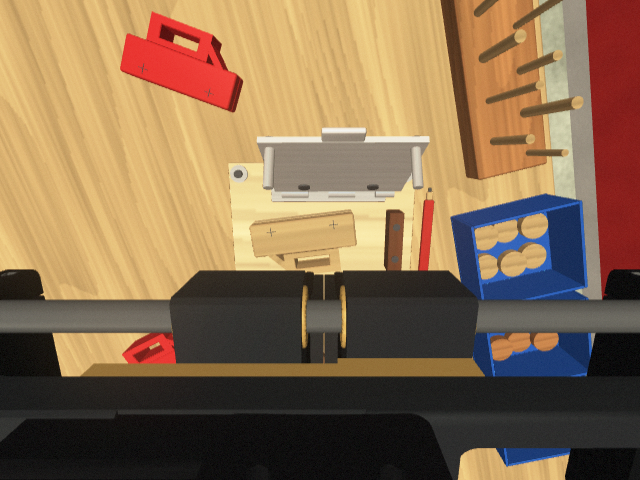

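The wrist view shows the base corner at (228,163), the stop's near face at column 386, and the body hull top corners at (249,222), (352,210), (357,247) and (254,257). I'll use these to refine the fit.

```bash
cat >> h.py <<'E'
def projw(z,P):
    c=calibration('wrist'); f=240/np.tan(np.radians(c['vfov']/2)); M=np.eye(4); M[:3,:3]=R.from_rotvec(z['r']).as_matrix(); M[:3,3]=z['p']
    W=np.linalg.inv(M@c['hand_eye']); Q=np.array(P)@W[:3,:3].T+W[:3,3]
    return Q[:,:2]/Q[:,2:]*f+[c['cx'],c['cy']]
def injig(J,C):
    d=C[:2]-J[:2];c,s=np.cos(J[2]),np.sin(J[2]);return np.r_[d@[[c,-s],[s,c]]*1000,C[2]-J[2]]
H=[[70,38.5,56],[70,-6.5,56],[-70,38.5,56],[-70,-6.5,56]]
E
python3 - <<'E'
from h import *
np.set_printoptions(precision=4,suppress=True)
z=np.load('w1.npz')
B=[[-150,110,18],[-150,-130,18],[110,-130,18],[110,110,18]]
px=U['top']([(80,410),(390,492),(467,163)]);ps=U['side']([(100,228),(30,502),(462,565),(478,272)])
def fj(p):
    w=projw(z,T(p,B[:1]+[[70,30,48]]))
    return np.r_[(proj('top',T(p,B[:3]))-px).ravel(),(proj('side',T(p,B))-ps).ravel(),2*(w[0]-[228,163]),2*(w[1,0]-386)]
r=least_squares(fj,J0,loss='soft_l1');J=r.x;print(J,r.fun[-3:])
w=np.array([(352,210),(357,247),(249,222),(254,257)])
r=least_squares(lambda p:(projw(z,T(p,H))-w).ravel(),[.58,-.05,-.11]);C=r.x
print(C,r.fun,injig(J,C))
def pl(a,x,r): return [x,72.5-r*np.cos(a),58.5+r*np.sin(a)]
for a in(1.95,2.05,2.1): print(a,projw(z,T(J,[pl(a,-80,130),pl(a,80,130),pl(a,-20,147),pl(a,20,147)])).round(1).tolist())
E
```

```text
[ 0.6248 -0.0609 -0.242 ] [-1.2387 -0.0349  5.5634]
[ 0.5827 -0.0482 -0.1335] [ 1.533   1.8882 -0.4886 -2.2278 -0.7559  1.456  -0.3163 -1.1934] [-43.993    2.2413   0.1085]
1.95 [[256.1, 156.6], [429.9, 156.2], [321.2, 149.3], [367.0, 149.2]]
2.05 [[256.6, 143.4], [429.2, 143.0], [321.2, 133.6], [366.6, 133.5]]
2.1 [[256.9, 137.1], [428.6, 136.7], [321.2, 126.2], [366.4, 126.1]]
```

```bash
sed -i 's/^J0=.*/J0=np.array([0.625,-0.0606,-0.241])/' h.py; python3 -c "
from h import *
print(rel(J0,-44,-75,340),rel(J0,-44,-75,52))"
```

```text
(array([-132.1,  -24. ,    0.5]), array([ 0.   ,  0.001, -0.004])) (array([-131.9,  -24.1,  288.5]), array([ 0.   ,  0.001, -0.004]))
```

>>> {"api": "send_rows", "payload": {"xyz": [[-35,-6,0],[-70,-12,0],[-105,-20,5],[-132,-24,30],[-132,-24,70],[-132,-24,110],[-132,-24,150],[-132,-24,190],[-132,-24,225],[-132,-24,245]], "dr": [[0,0,0],[0,0,0],[0,0,0],[0,0,0],[0,0,0],[0,0,0],[0,0,0],[0,0,0],[0,0,0],[0,0,0]]}}

```text
time: 3.48
position: [0.5619, -0.1222, 0.0911]
tool_rot: [-2.472, -1.932, 0.006]
ft_force: [-0.7, 0.4, 0.6]
grip_width: 0.005
grip_force: 0.0
```

>>> {"api": "send_rows", "payload": {"xyz": [[0,0,20],[0,0,35],[0,0,43],[0,0,43],[4,0,43],[8,0,43],[12,0,43],[16,0,43],[20,0,43],[24,0,43]], "dr": [[0,0,0],[0,0,0],[0,0,0],[0,0,0],[0,0,0],[0,0,0],[0,0,0],[0,0,0],[0,0,0],[0,0,0]]}}

```text
time: 4.32
position: [0.571, -0.0979, 0.0527]
tool_rot: [2.473, 1.936, 0.001]
ft_force: [0.3, -0.0, 0.4]
grip_width: 0.005
grip_force: 0.0
```

```bash
python3 -c "
from h import *
print(rel(J0,-44,-26.5,52),get_state()['ft_force'])"
```

```text
(array([22.6, -0.5,  0.7]), array([ 0.001,  0.   , -0.002])) [ 0.31496596 -0.04822935  0.44892121]
```

>>> {"api": "send_rows", "payload": {"xyz": [[2,0,0],[4,0,0],[6,0,0],[8,0,0],[10,0,0],[12,0,0],[14,0,0],[16,0,0],[18,0,0],[19,0,0]], "dr": [[0,0,0],[0,0,0],[0,0,0],[0,0,0],[0,0,0],[0,0,0],[0,0,0],[0,0,0],[0,0,0],[0,0,0]]}}

```text
time: 5.15
position: [0.5753, -0.0797, 0.0523]
tool_rot: [-2.474, -1.936, -0.0]
ft_force: [0.8, -0.0, -0.1]
grip_width: 0.006
grip_force: 0.0
```

>>> {"api": "send_rows", "payload": {"xyz": [[0.5,0,0],[1,0,0],[1.5,0,0],[2,0,0],[2.5,0,0],[3,0,0],[3.5,0,0],[4,0,0],[4,0,0],[4,0,0]], "dr": [[0,0,0],[0,0,0],[0,0,0],[0,0,0],[0,0,0],[0,0,0],[0,0,0],[0,0,0],[0,0,0],[0,0,0]]}}

```text
time: 5.98
position: [0.5762, -0.0762, 0.0522]
tool_rot: [2.474, 1.936, -0.0]
ft_force: [-0.1, -0.5, -0.0]
grip_width: 0.007
grip_force: 0.0
```

```bash
python3 -c "
from h import *
print(rel(J0,-44,-26.5,52),get_state()['ft_force'])"
```

```text
(array([ 0.3, -0.3,  0.2]), array([ 0.   ,  0.   , -0.002])) [-0.08074921 -0.47347736 -0.03477676]
```

>>> {"api": "send_rows", "payload": {"xyz": [[0.5,0,0],[1,0,0],[1.5,0,0],[2,0,0],[2,0,0],[2,0,0],[2,0,0],[2,0,0],[2,0,0],[2,0,0]], "dr": [[0,0,0],[0,0,0],[0,0,0],[0,0,0],[0,0,0],[0,0,0],[0,0,0],[0,0,0],[0,0,0],[0,0,0]]}}

```text
time: 6.82
position: [0.5766, -0.0743, 0.0522]
tool_rot: [2.474, 1.936, -0.0]
ft_force: [0.6, 0.1, 0.3]
grip_width: 0.005
grip_force: 0.0
```

```bash
python3 -c "
from h import *
s=get_state(); print(s['position'],s['ft_force'])
for n in('top','side'): cv2.imwrite(f'pics/{n}1.png',cv2.cvtColor(get_image(n),cv2.COLOR_RGB2BGR))
b=cv2.imread('pics/side1.png')[200:320,290:430]
cv2.imwrite('pics/side1c.png',cv2.resize(b,None,fx=4,fy=4,interpolation=cv2.INTER_CUBIC))"
```

```text
[ 0.57660193 -0.07433968  0.05220265] [0.58355654 0.13576238 0.32807501]
```

View pics/side1c.png

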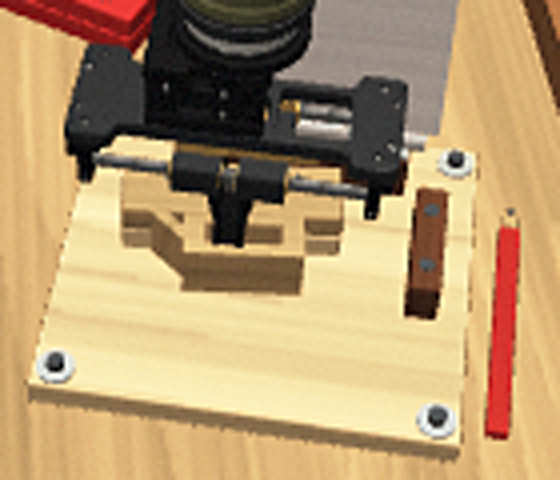

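The body still appears unmoved, with its roof edge at about row 253 in the crop. The fingertip shows at (228,243), over the window, so I'll compare that with where it should project.

```bash
python3 -c "
from h import *
s=get_state(); p=s['position']
for dz in(0,.017,.03): print(((proj('side',[p-[0,0,dz]])-[290,200])*4).round())
C=np.array([.5815,-.050,-.125]);
print(((proj('side',T(C,[[-30,-38.5,56],[45,-38.5,56],[-30,-38.5,18],[45,-38.5,18]]))-[290,200])*4).round())
print(injig(J0,np.r_[p[:2],0]))
"
```

```text
[[227. 239.]]
[[226. 256.]]
[[225. 270.]]
[[180. 250.]
 [303. 255.]
 [179. 289.]
 [299. 294.]]
[-43.6963156  -24.83848053   0.241     ]
```

```bash
python3 -c "
import cv2,numpy as np
a=cv2.imread('pics/side0.png');b=cv2.imread('pics/side1.png')
A=cv2.resize(a[228:290,310:385],None,fx=5,fy=5,interpolation=cv2.INTER_CUBIC);B=cv2.resize(b[228:290,310:385],None,fx=5,fy=5,interpolation=cv2.INTER_CUBIC)
cv2.imwrite('pics/cmp.png',np.hstack([A,B]))
for (x,y,w,h) in [(320,240,14,24),(362,243,14,20),(330,255,40,20)]:
    t=a[y:y+h,x:x+w];r=cv2.matchTemplate(b[y-15:y+h+15,x-15:x+w+25],t,cv2.TM_CCOEFF_NORMED);m=cv2.minMaxLoc(r);print(m[1],np.array(m[3])-15)
"
```

```text
0.5892302393913269 [0 0]
0.6650726795196533 [0 0]
0.8973017334938049 [0 0]
```

View pics/cmp.png

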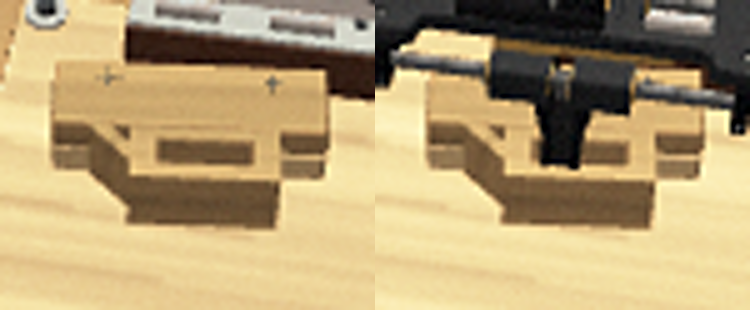

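The body hasn't moved. The finger shows above its top face, so the tip is higher than nose_length suggests. I'll back off, then lower it off the body and find the base by contact.

>>> {"api": "send_rows", "payload": {"xyz": [[0,0,-8],[0,0,-15],[-20,0,-15],[-40,0,-15],[-50,0,-15],[-50,0,0],[-50,0,5],[-50,0,8],[-50,0,10],[-50,0,10]], "dr": [[0,0,0],[0,0,0],[0,0,0],[0,0,0],[0,0,0],[0,0,0],[0,0,0],[0,0,0],[0,0,0],[0,0,0]]}}

```text
time: 7.75
position: [0.5646, -0.1219, 0.0421]
tool_rot: [-2.473, -1.937, -0.0]
ft_force: [0.1, 0.0, -0.6]
grip_width: 0.001
grip_force: 0.0
```

>>> {"api": "send_rows", "payload": {"xyz": [[0,0,1],[0,0,2],[0,0,3],[0,0,4],[0,0,5],[0,0,6],[0,0,6],[0,0,6],[0,0,6],[0,0,6]], "dr": [[0,0,0],[0,0,0],[0,0,0],[0,0,0],[0,0,0],[0,0,0],[0,0,0],[0,0,0],[0,0,0],[0,0,0]]}}

```text
time: 8.58
position: [0.5647, -0.1228, 0.0363]
tool_rot: [2.474, 1.936, 0.0]
ft_force: [0.3, 0.3, -0.6]
grip_width: 0.007
grip_force: 0.0
```

```bash
python3 -c "
from h import *
s=get_state(); p=s['position']; print(p,s['ft_force'],injig(J0,np.r_[p[:2],0]))
print(proj('side',[p,p-[0,0,.017]]))
cv2.imwrite('pics/side2.png',cv2.cvtColor(get_image('side'),cv2.COLOR_RGB2BGR))
b=cv2.imread('pics/side2.png')[215:315,300:400]
cv2.imwrite('pics/side2c.png',cv2.resize(b,None,fx=5,fy=5,interpolation=cv2.INTER_CUBIC))"
```

```text
[ 0.56466099 -0.1228234   0.03631048] [ 0.26264135  0.2610148  -0.63486798] [-43.74410182 -74.82647442   0.241     ]
[[343.59549394 279.43100979]
 [343.35925292 283.67806986]]
```

View pics/side2c.png

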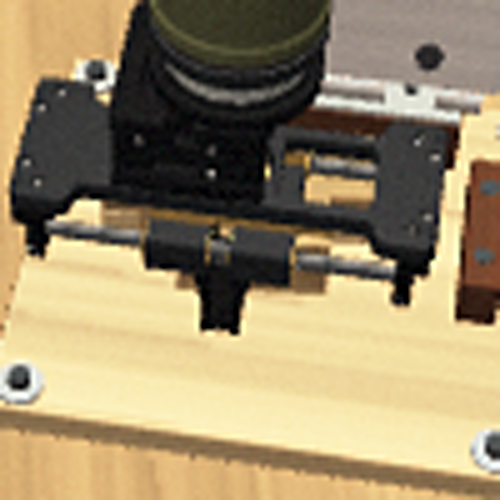

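>>> {"api": "send_rows", "payload": {"xyz": [[0,0,0.5],[0,0,1],[0,0,1.5],[0,0,2],[0,0,2.5],[0,0,3],[0,0,3],[0,0,3],[0,0,3],[0,0,3]], "dr": [[0,0,0],[0,0,0],[0,0,0],[0,0,0],[0,0,0],[0,0,0],[0,0,0],[0,0,0],[0,0,0],[0,0,0]]}}

```text
time: 9.47
position: [0.5646, -0.1228, 0.0333]
tool_rot: [2.474, 1.936, -0.0]
ft_force: [0.1, -0.9, 0.5]
grip_width: 0.006
grip_force: 0.0
```

>>> {"api": "send_rows", "payload": {"xyz": [[0,0,1],[0,0,2],[0,0,3],[0,0,4],[0,0,5],[0,0,6],[0,0,6],[0,0,6],[0,0,6],[0,0,6]], "dr": [[0,0,0],[0,0,0],[0,0,0],[0,0,0],[0,0,0],[0,0,0],[0,0,0],[0,0,0],[0,0,0],[0,0,0]]}}

```text
time: 10.3
position: [0.5647, -0.1228, 0.0273]
tool_rot: [2.474, 1.936, 0.0]
ft_force: [-0.6, 0.3, -0.5]
grip_width: 0.004
grip_force: 0.0
```

>>> {"api": "send_rows", "payload": {"xyz": [[4,0,0],[8,0,0],[12,0,0],[16,0,0],[20,0,0],[22,0,0],[24,0,0],[26,0,0],[28,0,0],[30,0,0]], "dr": [[0,0,0],[0,0,0],[0,0,0],[0,0,0],[0,0,0],[0,0,0],[0,0,0],[0,0,0],[0,0,0],[0,0,0]]}}

```text
time: 11.13
position: [0.5718, -0.0942, 0.0273]
tool_rot: [2.475, 1.935, -0.001]
ft_force: [-1.1, -0.6, 0.3]
grip_width: 0.006
grip_force: 0.7
```

>>> {"api": "send_rows", "payload": {"xyz": [[2,0,0],[4,0,0],[5,0,0],[6,0,0],[7,0,0],[8,0,0],[8,0,0],[8,0,0],[8,0,0],[8,0,0]], "dr": [[0,0,0],[0,0,0],[0,0,0],[0,0,0],[0,0,0],[0,0,0],[0,0,0],[0,0,0],[0,0,0],[0,0,0]]}}

```text
time: 11.97
position: [0.5738, -0.0857, 0.0273]
tool_rot: [-2.474, -1.936, -0.0]
ft_force: [-0.5, -0.2, 1.1]
grip_width: 0.008
grip_force: 0.3
```

```bash
python3 -c "
from h import *
s=get_state(); p=s['position']; print(p,s['ft_force'],injig(J0,np.r_[p[:2],0]))
cv2.imwrite('pics/side3.png',cv2.cvtColor(get_image('side'),cv2.COLOR_RGB2BGR))
a=cv2.imread('pics/side0.png');b=cv2.imread('pics/side3.png')
for (x,y,w,h) in [(318,245,16,22),(362,243,14,20),(330,258,40,18)]:
    t=a[y:y+h,x:x+w];r=cv2.matchTemplate(b[y-15:y+h+15,x-15:x+w+25],t,cv2.TM_CCOEFF_NORMED);m=cv2.minMaxLoc(r);print(m[1],np.array(m[3])-15)
"
```

```text
[ 0.57382953 -0.08566435  0.02725165] [-0.49654392 -0.19440106  1.14308039] [-43.70942308 -36.55303806   0.241     ]
0.6082562804222107 [12  1]
0.422900915145874 [25 15]
0.5673639178276062 [ 1 -4]
```

```bash
cat > m.py <<'E'
import cv2,numpy as np,sys
a=cv2.imread('pics/side0.png');b=cv2.imread(sys.argv[1])
u=lambda i:cv2.resize(i,None,fx=4,fy=4,interpolation=cv2.INTER_CUBIC)
for n,(x,y,w,h) in dict(roofR=(352,258,22,20),tail=(362,246,18,18),nose=(314,246,16,20),roofL=(330,258,14,20)).items():
    t=u(a[y:y+h,x:x+w]);r=cv2.matchTemplate(u(b[y-14:y+h+10,x-8:x+w+30]),t,cv2.TM_CCOEFF_NORMED);m=cv2.minMaxLoc(r);print(n,round(m[1],2),np.array(m[3])/4-[8,14])
E
python3 m.py pics/side3.png; python3 m.py pics/side1.png
```

```text
roofR 0.76 [ 0.5 -4. ]
tail 0.57 [26.75 -5.75]
nose 0.63 [12.    0.75]
roofL 0.72 [ 6.5 -1.5]
roofR 1.0 [0. 0.]
tail 0.65 [0.   0.25]
nose 1.0 [0. 0.]
roofL 0.99 [0. 0.]
```

The roof has moved about 4 px towards the rail, so the contact is good at this height. I'll keep pushing.

>>> {"api": "send_rows", "payload": {"xyz": [[-2,0,0],[-2,0,3],[-2,0,5],[0,0,5],[2,0,5],[4,0,5],[5,0,5],[6,0,5],[7,0,5],[8,0,5]], "dr": [[0,0,0],[0,0,0],[0,0,0],[0,0,0],[0,0,0],[0,0,0],[0,0,0],[0,0,0],[0,0,0],[0,0,0]]}}

```text
time: 12.85
position: [0.5754, -0.0783, 0.0222]
tool_rot: [-2.474, -1.936, 0.001]
ft_force: [-1.7, -0.9, -0.1]
grip_width: 0.004
grip_force: 0.9
```

>>> {"api": "send_rows", "payload": {"xyz": [[0.5,0,0],[1,0,0],[1.5,0,0],[2,0,0],[2,0,0],[2,0,0],[2,0,0],[2,0,0],[2,0,0],[2,0,0]], "dr": [[0,0,0],[0,0,0],[0,0,0],[0,0,0],[0,0,0],[0,0,0],[0,0,0],[0,0,0],[0,0,0],[0,0,0]]}}

```text
time: 13.68
position: [0.5759, -0.0768, 0.0222]
tool_rot: [2.474, 1.935, -0.001]
ft_force: [-3.0, -4.6, 1.5]
grip_width: 0.005
grip_force: 2.3
```

>>> {"api": "send_rows", "payload": {"xyz": [[0.5,0,0],[1,0,0],[1.5,0,0],[2,0,0],[2,0,0],[2,0,0],[2,0,0],[2,0,0],[2,0,0],[2,0,0]], "dr": [[0,0,0],[0,0,0],[0,0,0],[0,0,0],[0,0,0],[0,0,0],[0,0,0],[0,0,0],[0,0,0],[0,0,0]]}}

```text
time: 14.52
position: [0.5759, -0.0768, 0.0222]
tool_rot: [2.475, 1.933, -0.005]
ft_force: [-5.0, -7.0, 2.1]
grip_width: 0.011
grip_force: 3.9
```

The finger has stalled against about 8 N, so the body is on the rail. Next I'll go round to the nose.

>>> {"api": "send_rows", "payload": {"xyz": [[-10,0,0],[-25,0,0],[-35,0,-4],[-35,-35,-8],[-35,-70,-8],[-35,-100,-8],[-20,-106,-8],[10,-106,-8],[35,-106,-8],[51,-106,-8]], "dr": [[0,0,0],[0,0,0],[0,0,0],[0,0,0],[0,0,0],[0,0,0],[0,0,0],[0,0,0],[0,0,0],[0,0,0]]}}

```text
time: 15.35
position: [0.4875, 0.0041, 0.0313]
tool_rot: [2.472, 1.938, 0.006]
ft_force: [0.3, -0.3, -0.4]
grip_width: 0.004
grip_force: 0.0
```

```bash
python3 -c "
from h import *
s=get_state(); p=s['position']; print(p,s['ft_force'],injig(J0,np.r_[p[:2],0]),rel(J0,-85,25,30))
cv2.imwrite('pics/side4.png',cv2.cvtColor(get_image('side'),cv2.COLOR_RGB2BGR))
"; python3 m.py pics/side4.png
```

```text
[0.48750358 0.00412305 0.03133427] [ 0.34373303 -0.30143199 -0.394249  ] [-148.97044417   30.03574098    0.241     ] (array([-5. , 64. ,  1.5]), array([ 0.003, -0.003,  0.   ]))
roofR 0.93 [ 0.5 -5.5]
tail 0.57 [26.75 -5.75]
nose 0.95 [ 2.75 -8.25]
roofL 0.96 [ 1.5 -7.5]
```

>>> {"api": "send_rows", "payload": {"xyz": [[-4,5,0],[-4,12,0],[-4,16,0],[-4,20,0],[-4,24,0],[-4,28,0],[-4,32,0],[-4,36,0],[-4,40,0],[-4,44,0]], "dr": [[0,0,0],[0,0,0],[0,0,0],[0,0,0],[0,0,0],[0,0,0],[0,0,0],[0,0,0],[0,0,0],[0,0,0]]}}

```text
time: 16.23
position: [0.5277, -0.0141, 0.0299]
tool_rot: [-2.474, -1.935, 0.001]
ft_force: [-1.6, -1.1, -0.3]
grip_width: 0.01
grip_force: 0.7
```

>>> {"api": "send_rows", "payload": {"xyz": [[0,1,0],[0,2,0],[0,3,0],[0,5,0],[0,6,0],[0,7,0],[0,9,0],[0,10,0],[0,11,0],[0,12,0]], "dr": [[0,0,0],[0,0,0],[0,0,0],[0,0,0],[0,0,0],[0,0,0],[0,0,0],[0,0,0],[0,0,0],[0,0,0]]}}

```text
time: 17.07
position: [0.5396, -0.0165, 0.0303]
tool_rot: [2.474, 1.936, 0.0]
ft_force: [-0.9, -0.1, 0.1]
grip_width: 0.007
grip_force: 0.8
```

```bash
python3 -c "
from h import *
s=get_state(); p=s['position']; print(p,s['ft_force'],injig(J0,np.r_[p[:2],0]),rel(J0,-85,25,30))
cv2.imwrite('pics/side5.png',cv2.cvtColor(get_image('side'),cv2.COLOR_RGB2BGR))
"; python3 m.py pics/side5.png
```

```text
[ 0.53956866 -0.01649243  0.03031928] [-0.94602602 -0.11572167  0.146383  ] [-93.48968016  22.44262876   0.241     ] (array([2.6, 8.5, 0.3]), array([ 0.   , -0.   , -0.002]))
roofR 0.92 [11.25 -4.  ]
tail 0.65 [12.5  -2.75]
nose 0.69 [  5.25 -11.25]
roofL 0.96 [12.25 -6.  ]
```

>>> {"api": "send_rows", "payload": {"xyz": [[0,1,0],[0,2,0],[0,3,0],[0,4,0],[0,5,0],[0,6,0],[0,7,0],[0,8,0],[0,8,0],[0,8,0]], "dr": [[0,0,0],[0,0,0],[0,0,0],[0,0,0],[0,0,0],[0,0,0],[0,0,0],[0,0,0],[0,0,0],[0,0,0]]}}

```text
time: 17.95
position: [0.5475, -0.0186, 0.0303]
tool_rot: [2.474, 1.935, 0.001]
ft_force: [-1.7, 1.6, -0.2]
grip_width: 0.008
grip_force: 0.3
```

>>> {"api": "send_rows", "payload": {"xyz": [[0,0.5,0],[0,1,0],[0,1.5,0],[0,2,0],[0,2.5,0],[0,3,0],[0,3,0],[0,3,0],[0,3,0],[0,3,0]], "dr": [[0,0,0],[0,0,0],[0,0,0],[0,0,0],[0,0,0],[0,0,0],[0,0,0],[0,0,0],[0,0,0],[0,0,0]]}}

```text
time: 18.78
position: [0.5502, -0.0193, 0.0302]
tool_rot: [2.474, 1.936, 0.0]
ft_force: [-1.0, 1.7, 0.9]
grip_width: 0.005
grip_force: 0.3
```

>>> {"api": "send_rows", "payload": {"xyz": [[0,0.5,0],[0,1,0],[0,1.5,0],[0,2,0],[0,2.5,0],[0,3,0],[0,3,0],[0,3,0],[0,3,0],[0,3,0]], "dr": [[0,0,0],[0,0,0],[0,0,0],[0,0,0],[0,0,0],[0,0,0],[0,0,0],[0,0,0],[0,0,0],[0,0,0]]}}

```text
time: 19.62
position: [0.5521, -0.0198, 0.0301]
tool_rot: [-2.473, -1.935, 0.002]
ft_force: [-4.8, 0.8, 4.3]
grip_width: 0.005
grip_force: 2.6
```

```bash
python3 -c "
from h import *
s=get_state(); p=s['position']; print(p,s['ft_force'],injig(J0,np.r_[p[:2],0]),rel(J0,-85,25,30))
cv2.imwrite('pics/side6.png',cv2.cvtColor(get_image('side'),cv2.COLOR_RGB2BGR))
"; python3 m.py pics/side6.png
```

```text
[ 0.55209599 -0.01975174  0.03008874] [-4.76241096  0.84081777  4.2901633 ] [-80.54648032  22.26745513   0.241     ] (array([ 2.7, -4.5,  0.1]), array([-0.002,  0.001, -0.002]))
roofR 0.92 [16.75 -3.25]
tail 0.66 [26.5 -6. ]
nose 0.69 [ 10.25 -10.75]
roofL 0.97 [17.5  -5.25]
```

>>> {"api": "send_rows", "payload": {"xyz": [[0,0.5,0],[0,1,0],[0,1.5,0],[0,2,0],[0,2.5,0],[0,2.5,0],[0,2.5,0],[0,2.5,0],[0,2.5,0],[0,2.5,0]], "dr": [[0,0,0],[0,0,0],[0,0,0],[0,0,0],[0,0,0],[0,0,0],[0,0,0],[0,0,0],[0,0,0],[0,0,0]]}}

```text
time: 20.5
position: [0.5521, -0.0198, 0.0297]
tool_rot: [-2.47, -1.934, 0.009]
ft_force: [-10.7, 2.1, 7.6]
grip_width: 0.006
grip_force: 5.6
```

>>> {"api": "send_rows", "payload": {"xyz": [[0,-10,0],[0,-22,0],[-20,-25,0],[-50,-25,0],[-80,-25,0],[-87,0,0],[-87,35,0],[-87,65,0],[-87,80,0],[-87,80,0]], "dr": [[0,0,0],[0,0,0],[0,0,0],[0,0,0],[0,0,0],[0,0,0],[0,0,0],[0,0,0],[0,0,0],[0,0,0]]}}

```text
time: 21.33
position: [0.6162, -0.1257, 0.0306]
tool_rot: [2.473, 1.932, 0.007]
ft_force: [-0.6, 0.2, 0.5]
grip_width: 0.009
grip_force: 0.0
```

```bash
python3 -c "
from h import *
s=get_state(); p=s['position']; print(p,s['ft_force'],injig(J0,np.r_[p[:2],0]),rel(J0,4,-27.5,27))
cv2.imwrite('pics/side7.png',cv2.cvtColor(get_image('side'),cv2.COLOR_RGB2BGR))
"; python3 m.py pics/side7.png
```

```text
[ 0.6161741  -0.12570285  0.03057942] [-0.56266494  0.15426634  0.4575574 ] [  6.96751353 -65.32787492   0.241     ] (array([37.8, -3.1,  3.6]), array([ 0.005, -0.001, -0.004]))
roofR 0.71 [16.  -0.5]
tail 0.58 [ 0.5 -6. ]
nose 0.71 [5.  0.5]
roofL 0.66 [17.25 -1.75]
```

>>> {"api": "send_rows", "payload": {"xyz": [[10,-3,2],[20,-3,3],[26,-3,3],[30,-3,3],[33,-3,3],[35,-3,3],[36,-3,3],[37,-3,3],[38,-3,3],[38,-3,3]], "dr": [[0,0,0],[0,0,0],[0,0,0],[0,0,0],[0,0,0],[0,0,0],[0,0,0],[0,0,0],[0,0,0],[0,0,0]]}}

```text
time: 22.22
position: [0.6183, -0.0873, 0.0272]
tool_rot: [2.475, 1.935, -0.001]
ft_force: [-0.6, -1.0, 0.8]
grip_width: 0.009
grip_force: 0.4
```

>>> {"api": "send_rows", "payload": {"xyz": [[0.5,0,0],[1,0,0],[1.5,0,0],[2,0,0],[2.5,0,0],[2.5,0,0],[2.5,0,0],[2.5,0,0],[2.5,0,0],[2.5,0,0]], "dr": [[0,0,0],[0,0,0],[0,0,0],[0,0,0],[0,0,0],[0,0,0],[0,0,0],[0,0,0],[0,0,0],[0,0,0]]}}

```text
time: 23.05
position: [0.6183, -0.0873, 0.0273]
tool_rot: [2.475, 1.932, -0.005]
ft_force: [-2.9, -5.4, 2.7]
grip_width: 0.005
grip_force: 3.2
```

```bash
python3 -c "
from h import *
s=get_state(); p=s['position']; print(p,s['ft_force'],injig(J0,np.r_[p[:2],0]))
"
```

```text
[ 0.61825307 -0.0872829   0.02725345] [-2.93922531 -5.44211703  2.6662022 ] [ -0.18342708 -27.52207321   0.241     ]
```

>>> {"api": "send_rows", "payload": {"xyz": [[-12,0,0],[-35,0,0],[-40,0,-30],[-40,0,-70],[-40,0,-110],[-40,0,-150],[-40,0,-190],[-25,0,-230],[0,0,-270],[30,-5,-300]], "dr": [[0,0,0],[0,0,0],[0,0,0],[0,0,0],[0,0,0],[0,0,0],[0,0,0],[0,0,0],[0,0,0],[0,0,0]]}}

```text
time: 23.88
position: [0.6217, -0.0605, 0.3247]
tool_rot: [2.476, 1.93, 0.004]
ft_force: [1.4, -0.8, -0.4]
grip_width: 0.004
grip_force: 0.0
```

```bash
python3 -c "
from h import *
print(rel(J0,-20,60,340))"
```

```text
(array([ 60.6, -17.1, -15.3]), array([ 0.003, -0.001, -0.006]))
```

>>> {"api": "send_rows", "payload": {"xyz": [[20,-5,-8],[40,-10,-12],[55,-15,-14],[60,-17,-15],[60,-17,-15],[60,-17,-15],[60,-17,-15],[60,-17,-15],[60,-17,-15],[60,-17,-15]], "dr": [[0,0,0],[0,0,0],[0,0,0],[0,0,0],[0,0,0],[0,0,0],[0,0,0],[0,0,0],[0,0,0],[0,0,0]]}}

```text
time: 24.72
position: [0.6188, 0.0024, 0.3366]
tool_rot: [-2.475, -1.934, 0.001]
ft_force: [0.2, -0.6, 0.3]
grip_width: 0.007
grip_force: 0.0
```

```bash
python3 -c "
from h import *
s=get_state(); im=cv2.cvtColor(get_image('wrist'),cv2.COLOR_RGB2BGR); cv2.imwrite('pics/w2.png',im); np.savez('w2.npz',p=s['position'],r=s['tool_rot']); print(s['position'],s['time'])
sd=cv2.cvtColor(get_image('side'),cv2.COLOR_RGB2BGR); cv2.imwrite('pics/side8.png',sd)
u=lambda i,w:cv2.resize(i,(w,300),interpolation=cv2.INTER_CUBIC)
cv2.imwrite('pics/c2.png',np.vstack([u(im[120:280,220:460],450),u(sd[215:285,300:405],450)]))"; python3 m.py pics/side8.png
```

```text
[0.61882429 0.0024079  0.3365989 ] 24.7167
roofR 0.92 [16.75 -3.5 ]
tail 0.66 [26.5 -6. ]
nose 0.82 [18.5  -5.75]
roofL 0.97 [17.5  -5.25]
```

View pics/c2.png

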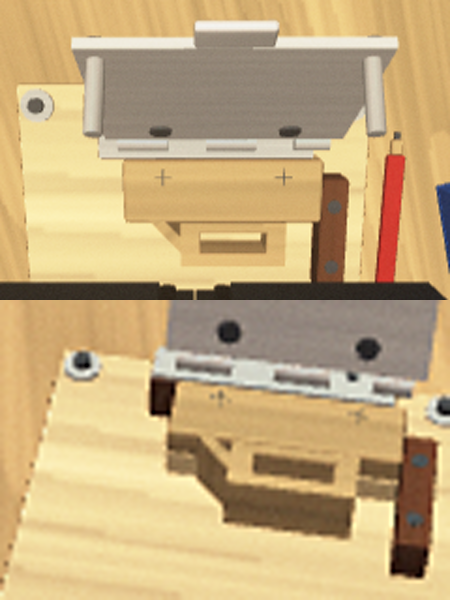

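The body is home: its edge lies along the rail and its tail touches the stop. Next I'll move behind the plate.

>>> {"api": "send_rows", "payload": {"xyz": [[35,8,0],[70,15,0],[100,20,0],[115,20,10],[115,20,40],[115,20,75],[115,20,110],[115,20,145],[115,20,165],[115,20,172]], "dr": [[0,0,0],[0,0,0],[0,0,0],[0,0,0],[0,0,0],[0,0,0],[0,0,0],[0,0,0],[0,0,0],[0,0,0]]}}

```text
time: 25.65
position: [0.6631, 0.1081, 0.1596]
tool_rot: [-2.473, -1.933, 0.012]
ft_force: [-0.6, -0.4, -0.1]
grip_width: 0.006
grip_force: 0.0
```

```bash
python3 -c "
from h import *
s=get_state();print(injig(J0,np.r_[s['position'][:2],0]),s['position'],s['ft_force'])
print(rel(J0,0,88,163))"
```

```text
[ -3.31014691 172.89858892   0.241     ] [0.66305189 0.10809183 0.15956624] [-0.57301126 -0.40729937 -0.05375232]
(array([-84.9,   3.5,  -3.1]), array([-0.007,  0.004, -0.003]))
```

>>> {"api": "send_rows", "payload": {"xyz": [[-6,3,0],[-11,3,0],[-16,3,0],[-20,3,0],[-24,3,0],[-28,3,0],[-32,3,0],[-36,3,0],[-40,3,0],[-44,3,0]], "dr": [[0,0,0],[0,0,0],[0,0,0],[0,0,0],[0,0,0],[0,0,0],[0,0,0],[0,0,0],[0,0,0],[0,0,0]]}}

```text
time: 26.48
position: [0.6602, 0.0709, 0.1687]
tool_rot: [2.471, 1.939, 0.014]
ft_force: [2.7, 7.0, 3.6]
grip_width: 0.007
grip_force: 2.8
```

>>> {"api": "send_rows", "payload": {"xyz": [[-4,0,0],[-8,0,0],[-12,0,0],[-16,0,0],[-20,0,0],[-24,0,0],[-28,0,0],[-32,0,0],[-36,0,0],[-41,0,0]], "dr": [[0,0,0],[0,0,0],[0,0,0],[0,0,0],[0,0,0],[0,0,0],[0,0,0],[0,0,0],[0,0,0],[0,0,0]]}}

```text
time: 27.32
position: [0.6482, 0.0265, 0.1648]
tool_rot: [-2.474, -1.936, 0.0]
ft_force: [1.2, 3.8, 2.0]
grip_width: 0.005
grip_force: 2.1
```

```bash
python3 -c "
from h import *
s=get_state();print(injig(J0,np.r_[s['position'][:2],0]),s['position'],s['ft_force'])
print(rel(J0,0,60.6,162),rel(J0,0,34.7,152))"
```

```text
[ 1.73463055 90.12789482  0.241     ] [0.64819567 0.02650917 0.16476792] [1.16403173 3.82634795 1.99630088]
(array([-29.5,  -1.7,   2.8]), array([-0.   ,  0.   , -0.002])) (array([-55.4,  -1.6,  12.8]), array([-0.   ,  0.   , -0.002]))
```

>>> {"api": "send_rows", "payload": {"xyz": [[-6,-1,0],[-12,-1,1],[-18,-1,1],[-24,-1,2],[-29.5,-1,3],[-35,-1,4.5],[-40,-1,6],[-45,-1,8],[-50,-1,10],[-55,-1,12.5]], "dr": [[0,0,0],[0,0,0],[0,0,0],[0,0,0],[0,0,0],[0,0,0],[0,0,0],[0,0,0],[0,0,0],[0,0,0]]}}

```text
time: 28.15
position: [0.634, -0.0272, 0.1525]
tool_rot: [2.474, 1.935, -0.001]
ft_force: [1.2, 1.7, 3.2]
grip_width: 0.006
grip_force: 1.9
```

>>> {"api": "send_rows", "payload": {"xyz": [[-5,0,3],[-9.5,0,6],[-14,0,9],[-18.5,0,12],[-22.5,0,15.5],[-26,0,19],[-30,0,23],[-34,0,27.5],[-37,0,32],[-40,0,36]], "dr": [[0,0,0],[0,0,0],[0,0,0],[0,0,0],[0,0,0],[0,0,0],[0,0,0],[0,0,0],[0,0,0],[0,0,0]]}}

```text
time: 28.98
position: [0.6241, -0.0658, 0.1156]
tool_rot: [-2.474, -1.935, 0.001]
ft_force: [0.2, -0.8, 3.3]
grip_width: 0.007
grip_force: 1.4
```

```bash
python3 -c "
from h import *
s=get_state();print(injig(J0,np.r_[s['position'][:2],0]),s['position'],s['ft_force'])
print(rel(J0,0,-17.8,91.5),rel(J0,0,-23,64.5))"
```

```text
[ 0.34237273 -5.23367458  0.241     ] [ 0.62408334 -0.06576414  0.11556374] [ 0.20371118 -0.83594109  3.30127131]
(array([-12.6,  -0.3,  24.1]), array([-0.001,  0.001, -0.002])) (array([-17.7,  -0.3,  51.1]), array([-0.001,  0.001, -0.002]))
```

>>> {"api": "send_rows", "payload": {"xyz": [[-3,0,4],[-5.5,0,9],[-8,0,14],[-10.5,0,19],[-12.5,0,24],[-14,0,28],[-15,0,32],[-16,0,36],[-17,0,39],[-17.5,0,42]], "dr": [[0,0,0],[0,0,0],[0,0,0],[0,0,0],[0,0,0],[0,0,0],[0,0,0],[0,0,0],[0,0,0],[0,0,0]]}}

```text
time: 29.82
position: [0.6202, -0.0823, 0.074]
tool_rot: [2.474, 1.936, -0.001]
ft_force: [-0.2, -0.5, 2.3]
grip_width: 0.002
grip_force: 1.2
```

>>> {"api": "send_rows", "payload": {"xyz": [[0,0,1],[0,0,2],[0,0,3],[0,0,4],[0,0,5],[0,0,6],[0,0,7],[0,0,8],[0,0,8],[0,0,8]], "dr": [[0,0,0],[0,0,0],[0,0,0],[0,0,0],[0,0,0],[0,0,0],[0,0,0],[0,0,0],[0,0,0],[0,0,0]]}}

```text
time: 30.65
position: [0.6203, -0.0818, 0.0661]
tool_rot: [-2.474, -1.936, -0.0]
ft_force: [-0.3, -0.1, 1.1]
grip_width: 0.006
grip_force: 0.4
```

Still moving with low force, so I'll keep pressing down.

>>> {"api": "send_rows", "payload": {"xyz": [[0,0,1],[0,0,2],[0,0,3],[0,0,4],[0,0,5],[0,0,6],[0,0,6],[0,0,6],[0,0,6],[0,0,6]], "dr": [[0,0,0],[0,0,0],[0,0,0],[0,0,0],[0,0,0],[0,0,0],[0,0,0],[0,0,0],[0,0,0],[0,0,0]]}}

```text
time: 31.48
position: [0.6202, -0.0814, 0.0601]
tool_rot: [-2.473, -1.936, -0.0]
ft_force: [-0.7, 0.3, -1.3]
grip_width: 0.008
grip_force: 0.0
```

>>> {"api": "send_rows", "payload": {"xyz": [[0,0,0.5],[0,0,1],[0,0,1.5],[0,0,2],[0,0,2.5],[0,0,3],[0,0,3],[0,0,3],[0,0,3],[0,0,3]], "dr": [[0,0,0],[0,0,0],[0,0,0],[0,0,0],[0,0,0],[0,0,0],[0,0,0],[0,0,0],[0,0,0],[0,0,0]]}}

```text
time: 32.32
position: [0.6203, -0.0817, 0.0577]
tool_rot: [-2.474, -1.936, -0.0]
ft_force: [-3.1, 1.8, 4.9]
grip_width: 0.005
grip_force: 2.7
```

>>> {"api": "send_rows", "payload": {"xyz": [[0,0,0.5],[0,0,1],[0,0,1.5],[0,0,2],[0,0,2.5],[0,0,2.5],[0,0,2.5],[0,0,2.5],[0,0,2.5],[0,0,2.5]], "dr": [[0,0,0],[0,0,0],[0,0,0],[0,0,0],[0,0,0],[0,0,0],[0,0,0],[0,0,0],[0,0,0],[0,0,0]]}}

```text
time: 33.15
position: [0.6203, -0.0817, 0.0576]
tool_rot: [2.474, 1.936, -0.001]
ft_force: [-8.5, 2.0, 18.0]
grip_width: 0.006
grip_force: 9.0
```

The finger has stalled at 18 N, so the plate is on its stop. I'll retreat straight up and check.

>>> {"api": "send_rows", "payload": {"xyz": [[0,0,-5],[0,0,-20],[0,0,-60],[0,0,-100],[0,0,-140],[0,0,-180],[20,0,-220],[50,0,-250],[80,0,-265],[85,0,-270]], "dr": [[0,0,0],[0,0,0],[0,0,0],[0,0,0],[0,0,0],[0,0,0],[0,0,0],[0,0,0],[0,0,0],[0,0,0]]}}

```text
time: 33.98
position: [0.6425, 0.008, 0.3289]
tool_rot: [2.466, 1.944, 0.013]
ft_force: [-0.2, 1.0, -0.1]
grip_width: 0.005
grip_force: 0.0
```

```bash
python3 -c "
from h import *
s=get_state(); im=cv2.cvtColor(get_image('wrist'),cv2.COLOR_RGB2BGR); print(s['position'],s['time'])
sd=cv2.cvtColor(get_image('side'),cv2.COLOR_RGB2BGR); cv2.imwrite('pics/side9.png',sd); cv2.imwrite('pics/w3.png',im)
cv2.imwrite('pics/c3.png',np.vstack([cv2.resize(im[60:300,120:520],(480,288)),cv2.resize(sd[215:320,290:430],(400,300),interpolation=cv2.INTER_CUBIC)[:,:400] if 0 else cv2.resize(sd[220:310,290:434],(480,300),interpolation=cv2.INTER_CUBIC)]))
P=[[x,y,z] for x,y,z in [(-80,-57.5,64.5),(80,-57.5,64.5),(-70,-45.5,18),(70,-45.5,18)]]
print(((proj('side',T(J0,P))-[290,220])*10/3+[0,288]).round())"
```

```text
[0.64250892 0.00797251 0.32894239] 33.9833
[[134. 437.]
 [355. 466.]
 [149. 466.]
 [335. 491.]]
```

View pics/c3.png

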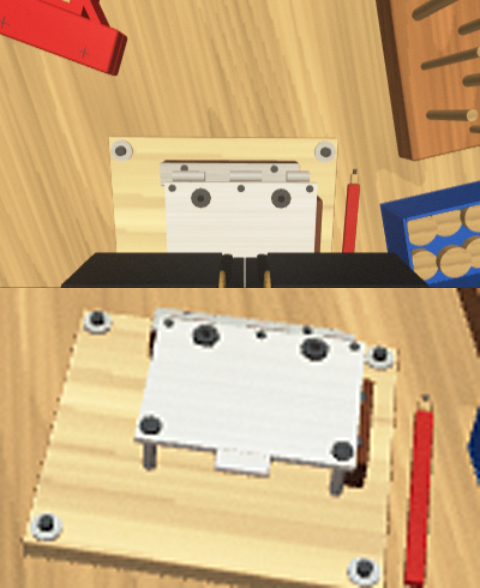

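The plate's free edge runs from (136,440) to (356,466), and the shut position predicts (134,437) to (355,466). Its legs are on the base and nothing else has moved.

```bash
python3 -c "
from bench import *
print(close_job())"
```

```text
the job is handed in; nothing more can be done
None
```

The car body was pushed home against the rail and end stop, the drill plate was pushed over from behind and looks fully shut in the last pictures, and the job was handed in after about 34 s (no verdict came back).

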